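Tip bearing balls from a scoop into a shallow dish

ROBOT

A 7-joint arm with a two-finger parallel gripper is mounted at the origin on a cart in front of the work surface, level with it; the furniture and walls round the work are solid. World frame = base frame: x ahead of the robot, y to its left, z up, the work surface at z = 0. Lengths are in m, angles in rad, forces in N, time in s.
With the tool pointing down it reaches from about 0.425 to 0.95 m from the base axis. Payload 16.7 kg.
Tool frame: the origin (TCP) lies between the finger pads; the fingertips stand 25 mm ahead of it and the grasp point (between the pads) lies 6 mm ahead of it; z points along the fingers, y is the line along which they close (so a half turn about z gives the same grasp; the last joint's range is limited). The gripper opens to 94 mm and grips with 3 to 60 N. Pads are 16 mm wide; open, the fingers measure 119 mm over their backs; the gripper's body (75 mm by 177 mm) begins 78 mm behind the grasp point.
Start: joints at [-1.389, 0.426, 0.074, 1.606, -0.034, 1.111, -0.067], TCP at [0.219, 0.638, 0.23] pointing down, gripper open.
Joint ranges: [-2.85, 2.85], [-0.5, 2.14], [-1.23, 1.37], [0.21, 2.46], [-1.02, 4.16], [0.16, 2.05], [-2.73, 2.73]. Speed limits (rad/s): [1.89, 1.89, 2.39, 2.39, 3.01, 3.01, 3.01].

INTERFACE

Orientations are given as a rotation vector (axis times angle).
In Python, from rig import ctrl, imaging, spotter gives the robot as it stands. Calls block until the motion is done:
- ctrl.movep(position, orientation): joint-space move of the TCP to a pose.
- ctrl.move_straight(position, ori=None, max_speed=0.15): straight line of the TCP; ori=None keeps the orientation; max_speed is the mean speed in m/s.
- ctrl.goto_joints(angles): joint-space move.
- ctrl.let_go() and ctrl.gripper_close(effort=None): open the fingers fully, or close them until they stop; effort is the grip in N (None keeps the last).
- ctrl.pause(seconds).
- ctrl.solve_ik(position, orientation): joint angles nearest the present ones, or None.
- imaging.get_image(name): name is "side" or "top"; returns a dict with "frame" (400x640x3 uint8, red, green, blue), "depth" (400x640 float32, m along the optical axis (not along the pixel's ray), 0 where there is no reading), "K" (3x3 intrinsics, pixels), "R" (3x3) and "t" (3): a world point X has camera coordinates R X + t. Camera axes: x right, y down, z forward; pixel columns grow to the right and rows downward; lengths in m; the calibration is good to about 2 mm. A picture is of the moment at which its call begins.
A pose or a line that the arm cannot do raises ctrl.PlanningError and nothing moves.
- ctrl.hand_in(): hands the job in; it is judged then, once.
Trained networks look in a picture, given as the dict that the camera call returned (one of the last four; its "shot" number tells which), for a name from the list of things; names that differ only in an ending like _2 or _b are one class to them, and where a whole thing is asked for, a point or a joint stands for the part that bears it (a point fixed in the world has none). Each returns a list of dicts, best first, with "p" (0 to 1); they miss things now and then, are a little off and sometimes report something else, mostly with a low value. They report only what shows in the picture. A call takes as long as a camera call.
- spotter.cut_out(thing, picture): "mask" (400x640 bool, what is visible of it) and "at" ([column, row] in pixels, amid what is visible of it).
- spotter.pinpoint(thing, picture): "at" ([column, row] in pixels: a listed point, or the origin of a listed thing).
Readings, each from a call of its own:
- ctrl.read_t(): time.
- ctrl.read_qpos(): joint angles.
- ctrl.read_qvel(): joint speeds.
- ctrl.read_effort(): joint torques, N m.
- ctrl.read_tool_pos(): TCP position.
- ctrl.read_tool_rot(): TCP orientation.
- ctrl.read_wrist_force(): force on the tool from outside, world axes, zero at the start.
- ctrl.read_ft_torque(): the same for the moment, N m.
- ctrl.read_gripper_width(): finger opening in m.
- ctrl.read_finger_force(): force on a finger pad.
Only numpy, scipy, OpenCV 4.12 (cv2) and the standard library are available. Lean on these libraries where they do the work, as an engineer would, in place of code of your own. Each camera call takes 0.05 s, during which the arm holds its last target. There are 200 camera calls.

TASK

Pick up the scoop holding the four bearing balls by its handle, rest the front of its floor gently on the rim of the shallow round steel dish with the mouth over the inside, and only then tip it there, low, so that all four balls roll into the dish and none bounces out or falls on the table. Then set the empty scoop down flat on the table, clear of the dish, and let go of it. Leave the dish where it stands and do not disturb the timer, the vial, the chip tray or the dust cap.

Things in the scene. Friction and masses are not known exactly. Their poses are not given: they have to be found in the camera images.
- scoop: loose open-fronted steel scoop with a grey handle, 181 mm long, 50 wide, 31 high, about 0.14 kg. Origin in its underside (0 height when lying flat); z up; mouth to -x, handle to +x. Flat pocket floor (top at 4 mm) from x = -27 to +32 mm, 44 wide inside, walls 22 high. In front of x = -27 the 3 mm floor plate rises at 11.3 degrees to the open lip, side walls 11 mm.
- scoop_lip (a point): middle of the top edge of the open lip, at (-77, 0, 14) mm in the scoop's frame, axes as the scoop's. Balls pass the ramp once the nose is lowered by over 11.3 degrees; tipped slowly, 25 to 30 degrees empties it. With the ramp resting on the dish's rim 20 mm behind the lip, the level scoop's underside is about 15 mm above the table.
- scoop_pocket (a point): in the scoop's pocket, at (3, 0, 11) mm in the scoop's frame, where the balls lie; axes as the scoop's
- scoop_handle (a point): grip point: centre of a straight level bar 12 mm wide (across y; grip across this) and 16 mm high (15 to 31 mm above the scoop's underside) running from x = 34 to 104 mm; the point is at (75, 0, 24) mm in the scoop's frame; axes as the scoop's
- dish: loose, heavy (0.6 kg) shallow round steel dish, plain and empty at the start; outer diameter 120 mm at the rim and 108 mm at the foot, 22 mm high, wall 4 mm, floor 4 mm thick; larger than the parts dish with screws (75 mm) on the same table. Origin: centre of its underside; z up.
- dish_rim (a point): centre of the dish's mouth, at rim height, 22 mm above its underside; the rim's crest runs at 58 mm radius round it. Dish and scoop stand side by side (either way round, y about -0.16 and -0.37) between two microscopes some 0.35 m tall (from y = 0.03 to the left, y = -0.48 to the right); the table between and around them (x 0.40 to 0.60) is free
- ball0_center (a point): centre of steel bearing ball 0, 14 mm in diameter, 11 g; springy: it bounces when dropped, and rolls easily
- ball1_center (a point): centre of steel bearing ball 1, 14 mm in diameter, 11 g; springy: it bounces when dropped, and rolls easily
- ball2_center (a point): centre of steel bearing ball 2, 14 mm in diameter, 11 g; springy: it bounces when dropped, and rolls easily
- ball3_center (a point): centre of steel bearing ball 3, 14 mm in diameter, 11 g; springy: it bounces when dropped, and rolls easily
- timer: bystander: pale bench timer, 62x62x18 mm, loose; origin at the centre of its underside
- vial: bystander: small clear vial with a white cap, 20 mm across, 40 mm high, standing loose behind the work; origin at the centre of its underside
- tray: bystander: black square chip tray, 51x51x8 mm, loose; origin at the centre of its underside
- cap: bystander: round black dust cap, 34 mm across, 12 mm high, loose; origin at the centre of its underside

How it is judged:
By the outcome, as a careful person would: the job done as asked, in the order asked, and still so for the second after the job is handed in, with the robot touching nothing.
It also fails if it takes over 64 s, if anything falls off the work surface, if the arm or the gripper's body presses on something with over 40 N, if the wrist force passes 120 N, or if a joint passes its speed limit or range.

## Working session

There is one attempt and no reset: what is moved stays moved. The work goes in short steps, each a Python script; the robot and the scene stay as the last script left them, time stands still between calls to the robot, and variables do not carry over. Pictures are saved under pics/ and viewed, at most 10 in all, crops included, and the job is handed in when it is done.

```bash
ls; mkdir -p pics; cat > h.py <<'E'
import numpy as np, cv2
from rig import ctrl, imaging, spotter
from scipy.spatial.transform import Rotation as R
def save(im,n): cv2.imwrite(f'pics/{n}.png',cv2.cvtColor(im['frame'],cv2.COLOR_RGB2BGR))
def ray(im,uv,z):
    K,Rm,t=im['K'],np.array(im['R']),np.array(im['t'])
    d=Rm.T@np.linalg.solve(K,[uv[0],uv[1],1.]); c=-Rm.T@t
    return c+d*(z-c[2])/d[2]
def cloud(im,mask):
    v,u=np.nonzero(mask&(im['depth']>0)); z=im['depth'][v,u]
    p=np.linalg.solve(im['K'],np.stack([u*z,v*z,z]).astype(float))
    return (np.array(im['R']).T@(p-np.array(im['t'])[:,None])).T
E
python3 - <<'E'
from h import *
H={'scoop':0,'scoop_lip':.014,'scoop_handle':.024,'scoop_pocket':.011,'dish':0,'dish_rim':.022,'ball0_center':.011,'timer':0,'vial':0,'tray':0,'cap':0}
for c in('top','side'):
    im=imaging.get_image(c);save(im,c+'0')
    print(c,-np.array(im['R']).T@im['t'])
    for n,z in H.items():
        for r in spotter.pinpoint(n,im)[:4 if 'ball' in n else 2]: print(n,round(r['p'],2),np.round(r['at']),np.round(ray(im,r['at'],z),4))
print(ctrl.read_t(),ctrl.read_tool_rot())
E
```

```text
pics
top [ 0.3041526  -0.21443261  0.94088701]
scoop 0.96 [301. 224.] [ 0.4364 -0.1599  0.    ]
scoop_lip 0.88 [289. 262.] [ 0.3608 -0.1391  0.014 ]
scoop_handle 0.85 [318. 192.] [ 0.497  -0.1954  0.024 ]
scoop_pocket 0.9 [300. 222.] [ 0.4378 -0.1592  0.011 ]
scoop_pocket 0.69 [300. 227.] [ 0.4293 -0.1602  0.011 ]
dish 0.83 [418. 220.] [ 0.4444 -0.393   0.    ]
dish_rim 0.9 [420. 220.] [ 0.4411 -0.3921  0.022 ]
ball0_center 0.6 [305. 229.] [ 0.4249 -0.1699  0.011 ]
timer 0.83 [361. 281.] [ 0.3245 -0.2768  0.    ]
timer 0.67 [306. 232.] [ 0.421  -0.1707  0.    ]
vial 0.49 [307. 114.] [ 0.6683 -0.1716  0.    ]
tray 0.92 [361. 111.] [ 0.6727 -0.2839  0.    ]
tray 0.46 [309. 118.] [ 0.6593 -0.1754  0.    ]
cap 0.55 [223. 141.] [0.6098 0.0019 0.    ]
cap 0.55 [302. 224.] [ 0.4372 -0.1619  0.    ]
side [ 0.38194049 -1.04084572  0.78530369]
scoop 0.74 [291. 208.] [ 0.4408 -0.1547  0.    ]
scoop_lip 0.89 [254. 202.] [ 0.3575 -0.1349  0.014 ]
scoop_pocket 0.79 [290. 207.] [ 0.4379 -0.1619  0.011 ]
dish 0.56 [312. 286.] [ 0.4533 -0.3887  0.    ]
dish_rim 0.63 [304. 277.] [ 0.4401 -0.3823  0.022 ]
ball0_center 0.74 [253. 200.] [ 0.3569 -0.1249  0.011 ]
timer 0.32 [308. 287.] [ 0.4457 -0.3907  0.    ]
vial 0.62 [388. 202.] [ 0.6632 -0.1744  0.    ]
tray 0.68 [400. 234.] [ 0.6627 -0.2815  0.    ]
cap 0.71 [350. 163.] [ 0.6073 -0.0088  0.    ]
1.2 [-5.17275746e-01 -3.09866646e+00 -2.90728570e-05]
```

View pics/top0.png

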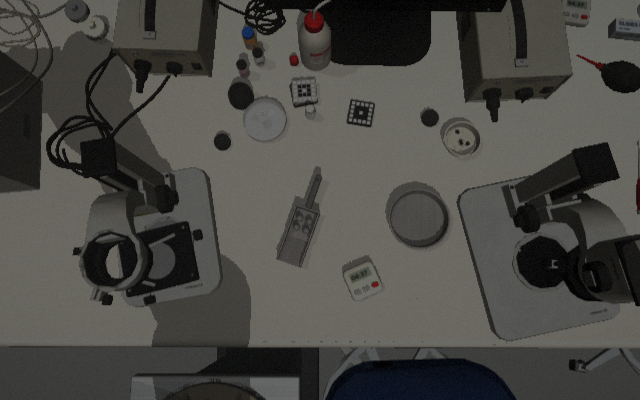

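View pics/side0.png

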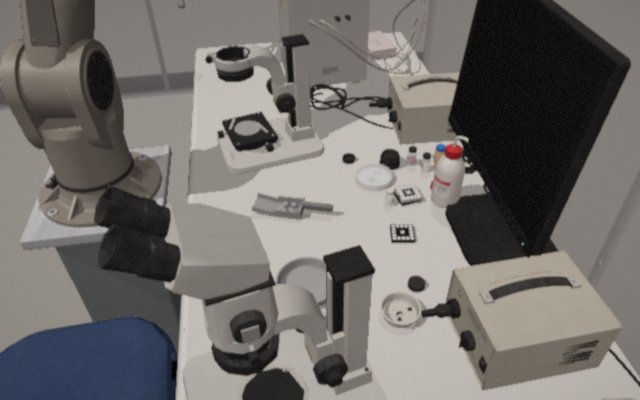

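```bash
python3 - <<'E'
from h import *
im=imaging.get_image('top')
for n in('scoop','dish'):
    r=spotter.cut_out(n,im)[0]; m=r['mask']; P=cloud(im,m)
    print(n,r['p'],m.sum(),np.round(np.percentile(P,[1,50,99],axis=0),4).tolist())
    if n=='dish':
        (c,ax,a)=cv2.fitEllipse(max(cv2.findContours(m.astype('uint8'),0,1)[0],key=len))
        print(c,ax,ray(im,c,.022),np.median(ax)/im['K'][0,0]*.92)
    else:
        v,u=np.nonzero(m); Q=np.array([ray(im,(a,b),.022) for a,b in zip(u,v)])[:,:2].astype('float32')
        b=cv2.minAreaRect(Q);print(b)
        h=P[P[:,2]>.024]; 
        w,V=np.linalg.eigh(np.cov(Q.T));print('axis',V[:,1],np.degrees(np.arctan2(*V[::-1,1])))
        v,u=np.nonzero(m)
        mm=np.zeros((220,220),'uint8')
E
```

```text
scoop 0.96 1449 [[0.3583, -0.1952, 0.0005], [0.4139, -0.157, 0.0092], [0.5233, -0.1197, 0.0332]]
((0.44567158818244934, -0.16712479293346405), (0.0502806231379509, 0.1819630116224289), 70.89836883544922)
axis [-0.94819024  0.31770311] 161.4759248377581
dish 0.66 2940 [[0.3898, -0.445, 0.0001], [0.4468, -0.3929, 0.0044], [0.5012, -0.3357, 0.0241]]
(418.94140625, 217.89002990722656) (59.24825668334961, 61.33278274536133) [ 0.4442159  -0.38996836  0.022     ] 0.11611482073395148
```

The top view shows the scoop with its lip near (291,262) and handle end near (318,168), and the dish at (418,218). The timer at (362,280) and tray at (361,112) are both clear of the path. In the side view the dish is half hidden behind the right microscope. Next I refine the handle position and check reach for the pour directions.

```bash
cat >> h.py <<'E'
def tool(hd,s=1,tilt=0):
    "tool rot for handle azimuth hd (rad); tilt>0 = nose lowered"
    x=np.array([np.cos(hd),np.sin(hd),0]); y=np.cross([0,0,1],x)
    S=R.from_rotvec(y*tilt)  # check: raises handle if x.z>0
    if S.apply(x)[2]*tilt<0: S=S.inv()
    X=S.apply(x); Z=S.apply([0,0,-1.]); Rt=np.stack([s*X,np.cross(Z,s*X),Z],1)
    return R.from_matrix(Rt), S*R.from_matrix(np.stack([x,y,[0,0,1]],1))
GX=np.array([.075,0,.024])
def tcp(org,S,Rt):  # scoop origin -> TCP
    return np.array(org)+S.apply(GX)-Rt.apply([0,0,.006])
def pour(dish,hd,tilt,dz=0,back=0,c=np.array([-.057,0,.0068])):
    "TCP pose with scoop point c (underside at rim) on rim crest"
    Rt,S=tool(hd,SG,tilt); d=np.array([np.cos(hd),np.sin(hd),0])
    rim=np.array([dish[0],dish[1],.022])+d*(.058+back)+[0,0,dz]
    return tcp(rim-S.apply(c),S,Rt),Rt.as_rotvec()
SG=1
E
python3 - <<'E'
import h
from h import *
im=imaging.get_image('top'); m=spotter.cut_out('scoop',im)[0]['mask']; P=cloud(im,m)
q=P[(P[:,2]>.024)&(P[:,0]>.46)]; print(len(q),np.round(q.mean(0),4))
v,u=np.nonzero(m); Q=np.array([ray(im,(a,b),.031) for a,b in zip(u,v)])[:,:2]; Q=Q[Q[:,0]>.475]
print('handle px',Q.mean(0),Q.max(0),np.polyfit(Q[:,0],Q[:,1],1))
for r in spotter.cut_out('dish',im)[:2]: print(r['p'],r['at'])
dish=np.array([.443,-.391])
for s in(1,-1):
    h.SG=s
    Rt,S=tool(np.radians(-19.5),s); print('grasp',s,np.round(ctrl.solve_ik([.504,-.189,.03],Rt.as_rotvec()),2))
    for a in(30,45,60,75,90):
        for t in(0,30):
            p,r=pour(dish,np.radians(a),np.radians(t)); j=ctrl.solve_ik(p,r)
            print(s,a,t,np.round(p,3),None if j is None else np.round(j,2))
E
```

```text
232 [ 0.4918 -0.1827  0.0299]
handle px [ 0.49910659 -0.1861367 ] [ 0.5267419 -0.1698553] [-0.36041144 -0.00625297]
0.87 [419.3, 218.6]
0.43 [360.1, 109.3]
grasp 1 [-0.5   0.76  1.01  2.1  -0.92  0.82 -0.82]
1 30 0 [ 0.608 -0.296  0.045] [-0.23  0.84  0.9   1.77 -0.8   0.94 -0.04]
1 30 30 [ 0.582 -0.311  0.108] [ 0.43  0.5   0.26  1.95 -0.98  0.75  0.35]
1 45 0 [ 0.577 -0.257  0.045] [-0.33  0.8   0.94  1.88 -0.83  0.91  0.24]
1 45 30 [ 0.557 -0.277  0.108] [ 0.29  0.53  0.44  1.95 -1.    0.93  0.6 ]
1 60 0 [ 0.538 -0.226  0.045] [-0.37  0.72  0.92  1.99 -0.79  0.83  0.47]
1 60 30 [ 0.523 -0.252  0.108] [ 0.15  0.58  0.63  1.95 -0.99  1.11  0.85]
1 75 0 [ 0.492 -0.207  0.045] [-0.34  0.59  0.8   2.1  -0.66  0.72  0.63]
1 75 30 [ 0.485 -0.236  0.108] [ 0.03  0.66  0.82  1.95 -0.96  1.28  1.11]
1 90 0 [ 0.443 -0.201  0.045] [-0.16  0.45  0.56  2.19 -0.42  0.6   0.7 ]
1 90 30 [ 0.443 -0.23   0.108] [-0.12  0.83  1.1   1.96 -0.98  1.49  1.46]
grasp -1 [-0.18  0.54  0.53  2.09 -0.46  0.63  1.9 ]
-1 30 0 [ 0.608 -0.296  0.045] [ 0.7   0.67 -0.48  1.71  0.39  0.86  2.15]
-1 30 30 [ 0.582 -0.311  0.108] [ 1.27  0.63 -0.84  1.9  -0.02  0.54  2.7 ]
-1 45 0 [ 0.577 -0.257  0.045] [ 0.81  0.66 -0.67  1.81  0.52  0.86  2.25]
-1 45 30 [ 0.557 -0.277  0.108] [ 0.29  0.53  0.44  1.95 -1.    0.93 -2.54]
-1 60 0 [ 0.538 -0.226  0.045] [ 0.93  0.66 -0.85  1.91  0.65  0.87  2.36]
-1 60 30 [ 0.523 -0.252  0.108] [ 0.15  0.58  0.63  1.95 -0.99  1.11 -2.29]
-1 75 0 [ 0.492 -0.207  0.045] [-0.47  0.71  1.01  2.1  -0.87  0.82 -2.32]
-1 75 30 [ 0.485 -0.236  0.108] [ 0.03  0.66  0.82  1.95 -0.96  1.28 -2.03]
-1 90 0 [ 0.443 -0.201  0.045] [-0.48  0.64  1.02  2.21 -0.84  0.75 -2.03]
-1 90 30 [ 0.443 -0.23   0.108] [-0.08  0.77  1.01  1.95 -0.94  1.43 -1.73]
```

```bash
cat >> h.py <<'E'
G=np.array([.502,-.187]); GA=np.radians(-19.8); DISH=np.array([.443,-.391])
def st(): print(round(ctrl.read_t(),2),np.round(ctrl.read_tool_pos(),4),np.round(ctrl.read_qpos(),2),np.round(ctrl.read_wrist_force(),2),round(ctrl.read_gripper_width(),4))
E
python3 - <<'E'
from h import *
r=tool(GA)[0].as_rotvec()
ctrl.move_straight([.219,.638,.48],max_speed=.3); st()
ctrl.movep([.50,.25,.50],tool(.3)[0].as_rotvec()); st()
ctrl.movep([G[0],G[1],.42],r); st()
im=imaging.get_image('side'); save(im,'s1')
E
```

```text
2.48 [0.2188 0.6377 0.4783] [-1.4   0.33  0.1   1.23 -0.03  1.59 -0.07] [-0.26  0.27  0.22] 0.0939
4.23 [0.4996 0.251  0.4997] [-1.12  0.11  0.61  1.48 -0.06  1.58 -1.78] [0.35 1.58 0.54] 0.0939
5.87 [ 0.5027 -0.1858  0.4201] [-0.92  0.15  1.32  1.69 -0.15  1.41 -1.49] [ 0.66 -0.1  -0.93] 0.0939
```

View pics/s1.png

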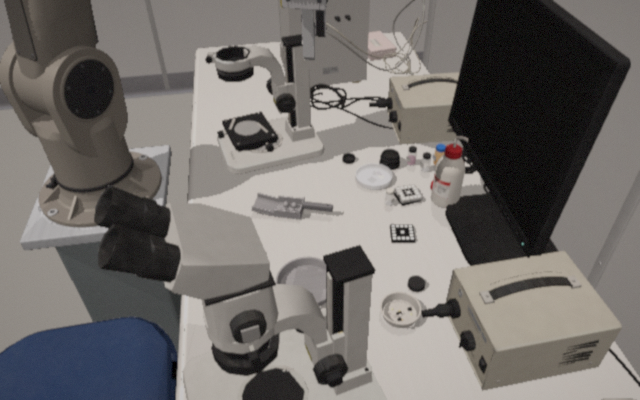

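The view shows the scoop undisturbed at (297,207), with the gripper high above and out of frame. The elbow redundancy sits close to joint 3's limit, so I re-seat it before going down.

```bash
python3 - <<'E'
import h
from h import *
Rt=tool(GA)[0]; r=Rt.as_rotvec()
ctrl.goto_joints([.25,.12,.12,1.69,-.05,1.33,-1.0]); st(); print(np.round(R.from_rotvec(ctrl.read_tool_rot()).as_matrix(),2).tolist())
j=ctrl.solve_ik([*G,.15],r); print(np.round(j,2))
for a in(30,45,60,75,90):
  for t in(0,15,30):
    p,rr=pour(DISH,np.radians(a),np.radians(t)); j=ctrl.solve_ik(p,rr); print(a,t,None if j is None else np.round(j,2))
E
```

```text
7.61 [ 0.4961 -0.2412  0.3782] [ 0.25  0.12  0.12  1.69 -0.05  1.33 -1.  ] [-0.37 -0.65 -0.04] 0.094
[[0.98, 0.19, 0.01], [0.19, -0.98, 0.03], [0.02, -0.03, -1.0]]
[ 0.15  0.29  0.1   2.   -0.04  0.85 -1.64]
30 0 [ 0.29  0.63  0.1   1.74 -0.08  0.78 -0.62]
30 15 [ 0.47  0.53  0.01  1.84 -0.37  0.66 -0.28]
30 30 [ 0.66  0.49 -0.05  1.93 -0.8   0.66  0.21]
45 0 [ 0.27  0.57  0.06  1.84 -0.05  0.73 -0.42]
45 15 [ 0.47  0.5  -0.    1.9  -0.39  0.7  -0.03]
45 30 [ 0.62  0.49  0.01  1.93 -0.77  0.8   0.42]
60 0 [ 0.26  0.51  0.03  1.95 -0.02  0.68 -0.21]
60 15 [ 0.45  0.47  0.    1.95 -0.4   0.74  0.23]
60 30 [ 0.6   0.49  0.04  1.93 -0.7   0.92  0.6 ]
75 0 [ 0.28  0.45 -0.01  2.06  0.01  0.63  0.01]
75 15 [ 0.45  0.44  0.02  2.01 -0.38  0.79  0.48]
75 30 [ 0.59  0.5   0.06  1.92 -0.61  1.03  0.78]
90 0 [ 0.31  0.39 -0.02  2.17  0.01  0.59  0.28]
90 15 [ 0.47  0.41  0.01  2.05 -0.32  0.83  0.71]
90 30 [ 0.57  0.5   0.07  1.92 -0.5   1.11  0.95]
```

```bash
python3 - <<'E'
from h import *
r=tool(GA)[0].as_rotvec()
ctrl.movep([*G,.13],r)
ctrl.move_straight([*G,.030],max_speed=.08); st()
ctrl.gripper_close(effort=15); ctrl.gripper_close(effort=50); st(); print(ctrl.read_finger_force())
ctrl.move_straight([*G,.05],max_speed=.03); st()
im=imaging.get_image('top'); save(im,'t2')
for c in('top','side'):
    im=imaging.get_image(c)
    for n,z in(('scoop_lip',.034),('scoop_pocket',.031),('ball0_center',.031)):
        for q in spotter.pinpoint(n,im)[:4]: print(c,n,round(q['p'],2),np.round(q['at']),np.round(ray(im,q['at'],z),4))
im=imaging.get_image('side'); cv2.imwrite('pics/s2.png',cv2.resize(cv2.cvtColor(im['frame'][130:270,200:400],cv2.COLOR_RGB2BGR),None,fx=4,fy=4,interpolation=2))
d=np.array([np.cos(GA),np.sin(GA)]); print('expected lip',G-.152*d)
E
```

```text
10.01 [ 0.5023 -0.1871  0.0305] [ 0.17  0.47  0.08  2.07 -0.06  0.6  -1.62] [-0.57  0.69  0.29] 0.094
11.46 [ 0.502 -0.187  0.03 ] [ 0.17  0.47  0.08  2.07 -0.06  0.6  -1.62] [-0.47 -1.17 -0.82] 0.0117
49.95754837989807
12.28 [ 0.502  -0.187   0.0499] [ 0.17  0.44  0.08  2.06 -0.06  0.64 -1.62] [ 0.16  0.15 -1.93] 0.0118
top scoop_lip 0.6 [284. 260.] [ 0.3624 -0.1314  0.034 ]
top ball0_center 0.56 [304. 229.] [ 0.4216 -0.1674  0.031 ]
side scoop_lip 0.77 [256. 193.] [ 0.3648 -0.1265  0.034 ]
side scoop_lip 0.18 [285. 195.] [ 0.4296 -0.1445  0.034 ]
side scoop_pocket 0.87 [289. 200.] [ 0.437 -0.162  0.031]
side ball0_center 0.67 [307. 289.] [ 0.4409 -0.4206  0.031 ]
expected lip [ 0.35898612 -0.13551184]
```

View pics/s2.png

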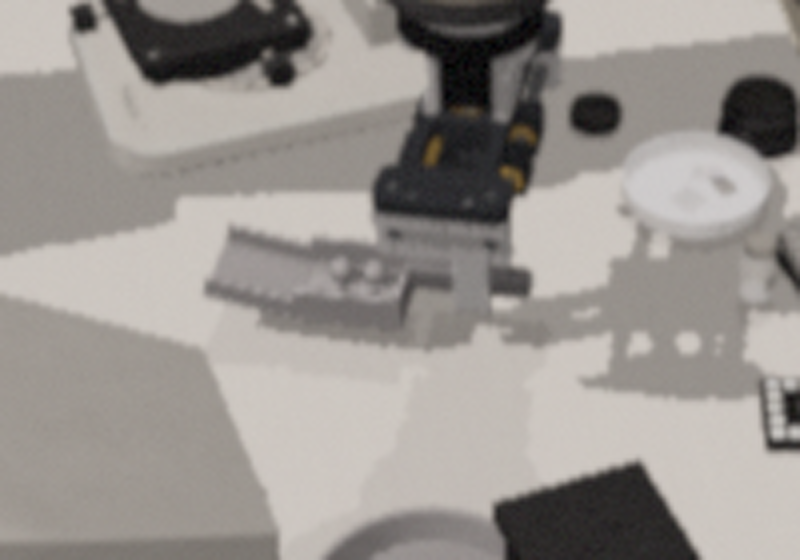

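The view shows the scoop lifted level, with balls in the pocket around (340–375,265) in the crop and the bar between the pads. Now I carry it to the dish and creep down to contact.

```bash
cat >> h.py <<'E'
GX=np.array([.072,0,.024]); A=np.radians(70); C=np.array([-.057,0,.007])
E
python3 - <<'E'
from h import *
ctrl.move_straight([*G,.09],max_speed=.06)
p,r=pour(DISH,A,0,dz=.04,c=C); cur=ctrl.read_tool_pos()
L=np.linalg.norm(p-cur); ctrl.move_straight(p,r,max_speed=max(L/3.5,.01)); st()
p,r=pour(DISH,A,0,dz=.012,c=C); ctrl.move_straight(p,r,max_speed=.03); st()
for c in('top','side'):
    im=imaging.get_image(c)
    for n,z in(('scoop_lip',.022+.012-.007+.014),('scoop_pocket',.038),('dish_rim',.022),('dish',0)):
        for q in spotter.pinpoint(n,im)[:1]: print(c,n,round(q['p'],2),np.round(q['at']),np.round(ray(im,q['at'],z),4))
    f=im['frame'][150:290,220:460] if c=='top' else im['frame'][160:330,210:400]
    cv2.imwrite(f'pics/{c}3.png',cv2.resize(cv2.cvtColor(f,cv2.COLOR_RGB2BGR),None,fx=3,fy=3,interpolation=2))
d=np.array([np.cos(A),np.sin(A)]); print('expected lip',DISH+d*.038)
E
```

```text
16.66 [ 0.507  -0.2152  0.085 ] [ 0.5   0.42 -0.26  2.    0.15  0.75 -0.2 ] [-0.29 -0.58 -3.  ] 0.0115
17.74 [ 0.5071 -0.2153  0.0572] [ 0.49  0.46 -0.25  2.01  0.17  0.69 -0.22] [ 0.74  0.28 -2.15] 0.0112
top scoop_lip 0.9 [401. 209.] [ 0.4591 -0.3526  0.041 ]
top scoop_pocket 0.66 [361. 198.] [ 0.4813 -0.2785  0.038 ]
top dish 0.69 [420. 220.] [ 0.4423 -0.3962  0.    ]
side scoop_lip 0.4 [388. 203.] [ 0.6483 -0.2213  0.041 ]
side scoop_pocket 0.7 [320. 230.] [ 0.489  -0.2764  0.038 ]
side dish_rim 0.88 [305. 280.] [ 0.4401 -0.3907  0.022 ]
side dish 0.87 [308. 288.] [ 0.4449 -0.3941  0.    ]
expected lip [ 0.45599677 -0.35529168]
```

View pics/top3.png

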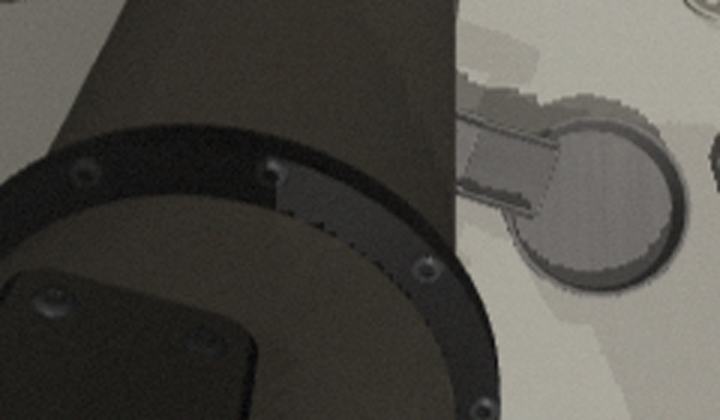

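View pics/side3.png

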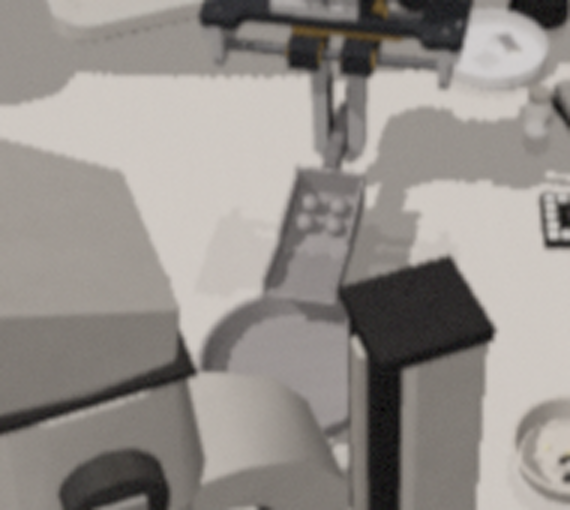

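The crops show the lip just over the inside of the rim (top crop x≈550, about 18 mm in) and all four balls in the pocket (side crop around (325,213)). Next I creep down to contact.

```bash
cat >> h.py <<'E'
def fz(n=6):
    v=[]
    for _ in range(n): ctrl.pause(.03); v.append(ctrl.read_wrist_force())
    return np.mean(v,0)
E
python3 - <<'E'
from h import *
p,r=pour(DISH,A,0,dz=.006,back=-.003,c=C); ctrl.move_straight(p,r,max_speed=.02); ctrl.pause(.2)
b=fz(10); print('base',b)
for k in range(14):
    dz=.005-.001*k
    p,r=pour(DISH,A,0,dz=dz,back=-.003,c=C); ctrl.move_straight(p,r,max_speed=.01); f=fz()-b
    print(round(dz,4),np.round(f,2))
    if f[2]>.9: break
st()
E
```

```text
base [-0.12226749  0.04688912 -2.19668494]
0.005 [-0.13  0.34  0.16]
0.004 [ 0.24 -0.04 -0.28]
0.003 [-0.02 -0.16 -0.27]
0.002 [-0.15 -0.31  0.35]
0.001 [0.54 0.48 1.92]
21.51 [ 0.506  -0.2181  0.046 ] [ 0.49  0.48 -0.24  2.01  0.18  0.67 -0.22] [-0.06  0.63  0.02] 0.0115
```

```bash
python3 - <<'E'
from h import *
b=-2.2; dz=.001
for t in [3,6,9,11,12,13,14,15,16,17,18,20,22,24,26,28,30]:
    p,r=pour(DISH,A,np.radians(t),dz=dz,back=-.003,c=C); ctrl.move_straight(p,r,max_speed=.012 if 10<t<21 else .02); f=fz(4)
    print(t,round(dz,4),np.round(f-[0,0,b],2))
    e=f[2]-b
    if e>2.8: dz+=.0005
    if e<.5: dz-=.0005
ctrl.pause(.6); st()
for c in('side','top'):
    im=imaging.get_image(c)
    for q in spotter.pinpoint('ball0_center',im)[:6]: print(c,round(q['p'],2),np.round(q['at']),np.round(ray(im,q['at'],.011),4))
    f=im['frame'][150:290,220:460] if c=='top' else im['frame'][160:330,210:400]
    cv2.imwrite(f'pics/{c}4.png',cv2.resize(cv2.cvtColor(f,cv2.COLOR_RGB2BGR),None,fx=3,fy=3,interpolation=2))
E
```

```text
3 0.001 [-0.35 -0.4   1.36]
6 0.001 [-0.54 -0.38  0.94]
9 0.001 [-0.14  0.35  1.  ]
11 0.001 [0.22 0.01 0.34]
12 0.0005 [ 0.03 -0.27  0.65]
13 0.0005 [-0.02 -0.26  0.89]
14 0.0005 [-0.59 -0.53  0.76]
15 0.0005 [-0.21 -0.26  1.03]
16 0.0005 [ 0.08 -0.92  1.12]
17 0.0005 [-0.17 -0.76  1.58]
18 0.0005 [-0.56 -0.85  1.14]
20 0.0005 [-0.32 -0.65  1.92]
22 0.0005 [-0.13 -0.59  1.39]
24 0.0005 [-0.18 -1.2   1.84]
26 0.0005 [-0.25 -0.66  1.87]
28 0.0005 [-0.15 -1.2   1.79]
30 0.0005 [-0.54 -1.5   1.88]
31.14 [ 0.4961 -0.2451  0.1069] [ 1.05  0.55 -0.54  1.89 -0.3   0.91  0.42] [-0.05 -1.23 -0.83] 0.0114
side 0.45 [321. 194.] [ 0.5127 -0.1317  0.011 ]
side 0.42 [313. 280.] [ 0.4578 -0.3844  0.011 ]
top 0.45 [415. 214.] [ 0.454  -0.3847  0.011 ]
```

View pics/side4.png

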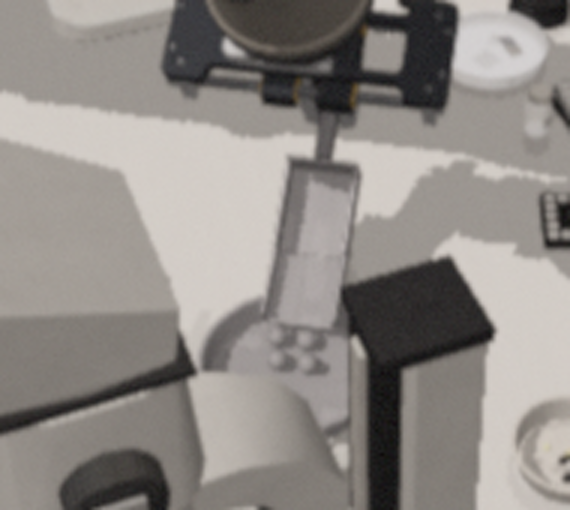

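The crop shows all four balls on the dish floor near (298,345) and the scoop empty. Now I lift straight up, level the scoop, back away and set it down.

```bash
python3 - <<'E'
from h import *
p,r=pour(DISH,A,np.radians(30),dz=.03,back=-.003,c=C); ctrl.move_straight(p,r,max_speed=.03)
p,r=pour(DISH,A,np.radians(30),dz=.06,back=.01,c=C); ctrl.move_straight(p,r,max_speed=.08)
d=np.array([np.cos(A),np.sin(A),0]); T=np.array([*DISH,0])+d*(.122+.149)
Rt,_=tool(A); r=Rt.as_rotvec()
ctrl.move_straight(T+[0,0,.10],r,max_speed=.06); st()
ctrl.move_straight(T+[0,0,.036],r,max_speed=.06); ctrl.pause(.2)
b=fz(8)[2]
for k in range(10):
    z=.034-.001*k; ctrl.move_straight(T+[0,0,z],r,max_speed=.01); f=fz(4)[2]-b; print(round(z,3),round(f,2))
    if f>2: break
st()
im=imaging.get_image('side')
f=im['frame'][130:300,210:400]
cv2.imwrite('pics/side5.png',cv2.resize(cv2.cvtColor(f,cv2.COLOR_RGB2BGR),None,fx=3,fy=3,interpolation=2))
E
```

```text
35.23 [ 0.5356 -0.1368  0.1001] [ 0.43  0.41 -0.36  1.98  0.2   0.79 -0.4 ] [-0.68  0.27 -1.67] 0.0118
0.034 0.12
0.033 0.34
0.032 0.63
0.031 0.19
0.03 1.55
0.029 11.77
39.31 [ 0.536  -0.1361  0.0295] [ 0.39  0.51 -0.33  2.01  0.26  0.65 -0.45] [-0.96  1.84  9.92] 0.0118
```

View pics/side5.png

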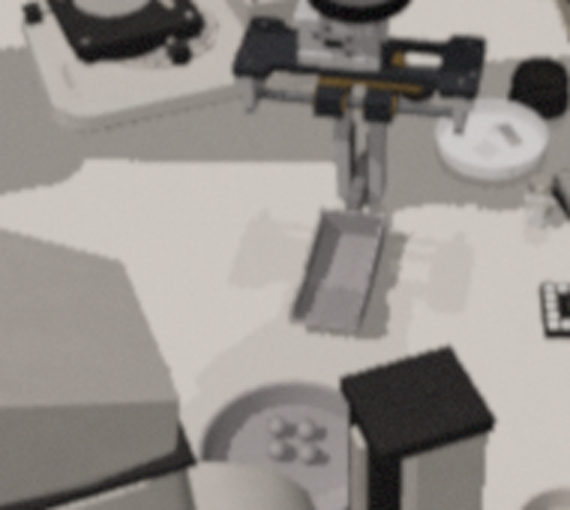

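The crop shows the scoop flat on the table, clear of the dish, with four balls in the dish near (298,437). I release it and retreat upward.

```bash
python3 - <<'E'
from h import *
p=np.array(ctrl.read_tool_pos()); r=ctrl.read_tool_rot()
ctrl.move_straight([.5357,-.1363,.030],max_speed=.01)
ctrl.let_go(); st()
ctrl.move_straight([.5357,-.1363,.10],max_speed=.08); ctrl.move_straight([.5357,-.1363,.38],max_speed=.2); st()
im=imaging.get_image('side')
H={'scoop':0,'scoop_lip':.014,'dish_rim':.022,'vial':0,'tray':0,'cap':0}
for c in('side','top'):
    im=imaging.get_image(c)
    for n,z in list(H.items())+[('timer',0)]:
        for q in spotter.pinpoint(n,im)[:1]: print(c,n,round(q['p'],2),np.round(ray(im,q['at'],z),4))
    if c=='side': cv2.imwrite('pics/side6.png',cv2.resize(cv2.cvtColor(im['frame'][130:300,210:450],cv2.COLOR_RGB2BGR),None,fx=3,fy=3,interpolation=2))
E
```

```text
40.92 [ 0.5357 -0.1363  0.03  ] [ 0.39  0.51 -0.33  2.01  0.26  0.66 -0.45] [-0.08  0.46 -0.11] 0.094
43.49 [ 0.5353 -0.1362  0.379 ] [ 0.48  0.15 -0.39  1.66  0.06  1.35 -0.27] [ 0.72  0.02 -0.06] 0.0941
side scoop 0.93 [ 0.5177 -0.2026  0.    ]
side scoop_lip 0.97 [ 0.4888 -0.2734  0.014 ]
side dish_rim 0.56 [ 0.4421 -0.3847  0.022 ]
side vial 0.44 [ 0.6621 -0.1695 -0.    ]
side tray 0.75 [ 0.6626 -0.2883 -0.    ]
side cap 0.68 [0.6079 0.0072 0.    ]
side timer 0.75 [ 0.4494 -0.3929  0.    ]
top scoop 0.55 [ 0.5106 -0.2056  0.    ]
top scoop_lip 0.79 [ 0.4842 -0.2752  0.014 ]
top dish_rim 0.86 [ 0.4352 -0.3874  0.022 ]
top vial 0.63 [ 0.6681 -0.1741  0.    ]
top tray 0.66 [ 0.6776 -0.2838  0.    ]
top timer 0.69 [ 0.3222 -0.286   0.    ]
```

View pics/side6.png

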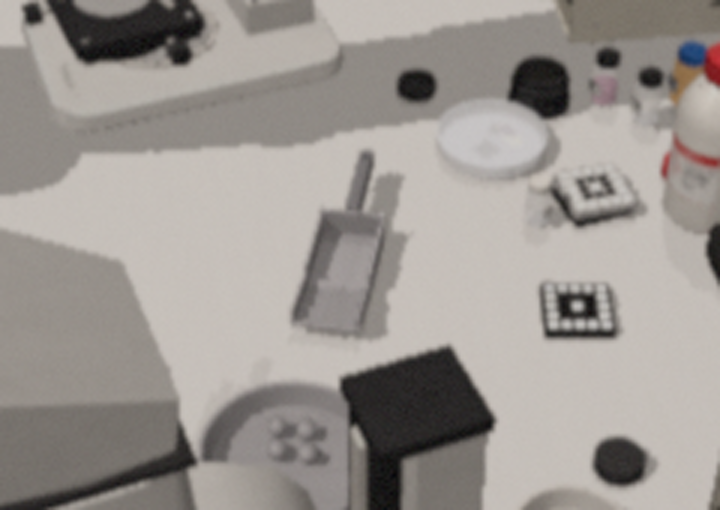

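The final view shows the scoop flat and released, four balls in the dish at (298,437), and the vial, tray and cap where they were at the start.

```bash
python3 -c "
from h import *
print(ctrl.hand_in())"
```

```text
the job is handed in; nothing more can be done
None
```

I handed the job in at about 44 s: all four balls are in the dish, and the empty scoop lies flat on the table, released and clear of the dish; the dish, timer, vial, chip tray and dust cap show no sign of having moved.

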